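# Stopper the blue glazed flask

### The job

Close the blue flask: pick up the stopper with the blue knob and lower it gently into the mouth of the blue flask until its blue collar rests on the rim all round, then let go. Do not drop it in or tip the flask over, and leave the red flask and the red stopper where they stand.

Things in the scene. Friction and masses are not known exactly. Their poses are not given: they have to be found in the camera images.
- blue_stopper_knob (a point): Blue stopper standing loose on its cork tip, about 0.14 kg, round, z up. From below: tapered cork plug 30 mm tall (32 mm wide at the tip, 44 at its top); blue collar 70 mm wide, 6 thick; upright cylindrical blue knob 28 mm wide, 46 tall. Point: middle of the knob, 59 mm above the tip, 29 above the collar's underside, 23 above the collar's top, 23 below the knob's top.
- blue_flask_mouth (a point): Centre of the open mouth, level with the rim, of the blue glazed flask (tan lip): loose, about 0.6 kg, upright on the table, 125 mm tall, 102 mm across the belly; neck 62 mm wide outside and 52 inside over its top 33 mm, hollow and empty below. z up along its axis. With the stopper seated its knob point is 29 mm above this point; the plug has about 4 mm play all round.
- red_stopper_knob (a point): The red stopper, a bystander to be left alone: the same shape and size as the blue stopper but with red collar and knob. This point is the middle of its knob, 59 mm above the table.
- red_flask_mouth (a point): Centre of the mouth, level with the rim, of the red glazed flask, a bystander to be left alone and open: the same shape and size as the blue flask.
Things that resemble listed ones, but are neither listed nor needed, are in the scene too. What is shaped like the part that bears blue_flask_mouth but yellow is not meant.

How it is judged:
At the end, for the whole second after the job is handed in: The blue stopper sits in the mouth of the blue flask with its collar on the rim: knob point within 12 mm sideways of the mouth's centre and 23 to 35 mm above it, stopper within 10 degrees of the flask's axis, flask upright within 10 degrees, both at rest (horizontal distance between blue_stopper_knob and blue_flask_mouth below 0.012 m and z of blue_stopper_knob in the frame of blue_flask_mouth between 0.023 and 0.035 m and angle between the z axis of blue_stopper_knob and the z axis of blue_flask_mouth, either way round below 0.17 rad and angle between blue_flask_mouth's own z axis and vertical below 0.17 rad and linear speed of each of blue_stopper, blue_flask below 0.03 m/s); the robot touches nothing.
It fails at once if the blue stopper is dropped (falls freely by more than about 25 mm) (linear speed of blue_stopper above 0.7 m/s and contact force between the fingers and blue_stopper below 0.1 N).
It fails at once if the blue flask is tipped by more than 35 degrees (angle between blue_flask_mouth's own z axis and vertical above 0.6 rad).
It fails at once if the red stopper is moved by more than 30 mm (distance of red_stopper_knob from where it was at the start of the episode above 0.03 m).
It fails at once if the red flask is moved by more than 30 mm (distance of red_flask_mouth from where it was at the start of the episode above 0.03 m).
It also fails if it takes over 38 s, if anything falls off the work surface, if the arm or the gripper's body presses on something with over 40 N, if the wrist force passes 120 N, or if a joint passes its speed limit or range.

### The arm

A 7-joint arm with a two-finger parallel gripper is mounted at the origin on the work surface. World frame = base frame: x ahead of the robot, y to its left, z up, the work surface at z = 0. Lengths are in m, angles in rad, forces in N, time in s.
With the tool pointing down it reaches from about 0.4 to 0.85 m from the base axis. Payload 10.4 kg.
Tool frame: the origin (TCP) lies on the mounting face of the last link; the fingertips stand r.tips_ahead ahead of it and the grasp point (between the pads) lies 164 mm ahead of it (r.tips_ahead is the distance from the TCP to the fingertips, in m); z points along the fingers, y is the line along which they close (so a half turn about z gives the same grasp; the last joint's range is limited). The gripper opens to 87 mm and grips with 3 to 60 N. Pads are 19 mm wide; open, the fingers measure 117 mm over their backs; the gripper's body (75 mm by 190 mm) begins 51 mm behind the grasp point.
Start: joints at [1.177, 0.332, -0.065, 1.46, 0.022, 1.35, -0.088], TCP at [0.226, -0.583, 0.405] pointing down, gripper open.
Joint ranges: [-2.6, 2.6], [-0.5, 2.12], [-1.47, 1.34], [0.16, 2.42], [-1.27, 4.41], [0.06, 2.06], [-2.6, 2.6]. Speed limits (rad/s): [2.22, 2.22, 2.79, 2.79, 3.14, 3.14, 3.14].

### API

Orientations are given as a unit quaternion [x, y, z, w].
In Python, from bench import telemetry, imaging, job, r gives the robot as it stands.
- The arm moves only by the tool move_arm, never from a script. Its argument "steps" is a list of rows, each an object of numbers: "dx", "dy", "dz": the shift along the tool's x, y, z in cm; "spin": the turn about the tool's z in rad. In form: [{"dx": .., "dy": .., "dz": .., "spin": ..}, ...]. A call has 1 to 12 rows; each row shifts and turns the commanded pose from where the row before left it, along the tool's axes as they then stand; what a row does not reach is not made up. A row lasts 1/10 s, in which the tool goes at most 50 mm and 8.59 degrees, less where a joint would pass 70% of its speed; a pose out of reach is approached as far as the arm can. A call with a gripper value outside its range is refused whole. "claw" is the finger opening in cm, from 0 to 8.7, set as the call begins (left out, the last holds). The fingers move at their own pace and stop on an object; "squeeze" is the grip in N (left out, the last holds). Time passes only in rows, so rows that do not move let the fingers close. It gives the time, the measured TCP pose, the force, the opening and the grip force at its end, in the units of the state.
- telemetry.read_state(): the state, without advancing time (a new reading comes with each control period).
- imaging.camera(name): name is "scene" or "top" or "wrist"; returns a dict with "img" (420x560x3 uint8, red, green, blue), "camera_matrix" (3x3 intrinsics, pixels), "R" (3x3) and "t" (3): a world point X has camera coordinates R X + t. Camera axes: x right, y down, z forward; pixel columns grow to the right and rows downward; lengths in m; the calibration is good to about 2 mm. A picture is of the moment at which its call begins. There is no depth.
- job.close_job(): hands the job in; it is judged then, once.
The state is a dict: "time": time; "joint_positions": joint angles; "joint_vel": joint speeds; "joint_torque": joint torques, N m; "ee_pos": TCP position; "eef_rot": TCP orientation; "ft_force": force on the tool from outside, world axes, zero at the start; "torque": the same for the moment, N m; "width": finger opening in m; "grip_force": force on a finger pad.
Only numpy, scipy, OpenCV 4.12 (cv2) and the standard library are available. Lean on these libraries where they do the work, as an engineer would, in place of code of your own. Each camera call takes 0.05 s, during which the arm holds its last target. There are 200 camera calls.

## Working session

There is one attempt and no reset: what is moved stays moved. The work goes in short steps, Python scripts to look and compute and a tool call to move; the robot and the scene stay as the last step left them, time stands still between calls to the robot, and variables do not carry over. Pictures are saved under pics/ and viewed, at most 10 in all, crops included, and the job is handed in when it is done.

Besides the shell and the picture viewer there is one more tool, called after "Request:" as name([rows], argument=value, ...), one row to a line, values as JSON. move_arm: Moves the arm, as the interface text tells. Its arguments: {"type":"object","properties":{"steps":{"type":"array","items":{"type":"object","properties":{"dx":{"type":"number"},"dy":{"type":"number"},"dz":{"type":"number"},"spin":{"type":"number"}}}},"claw":{"type":"number"},"squeeze":{"type":"number"}},"required":["steps"]}

```bash
mkdir -p pics
cat > h.py <<'E'
import numpy as np, cv2
from bench import telemetry, imaging, job, r
def ray(c,u,v):
    K=c["camera_matrix"];R=np.array(c["R"]);t=np.array(c["t"])
    d=R.T@np.linalg.inv(K)@np.array([u,v,1.]);return -R.T@t,d
def onz(c,u,v,z):
    o,d=ray(c,u,v);return o+d*(z-o[2])/d[2]
def proj(c,X):
    p=np.array(c["camera_matrix"])@(np.array(c["R"])@np.array(X)+c["t"]);return p[:2]/p[2]
def blobs(c,lo,hi,amin=40):
    hsv=cv2.cvtColor(c["img"],cv2.COLOR_RGB2HSV)
    m=cv2.inRange(hsv,np.array(lo),np.array(hi))
    n,l,s,ce=cv2.connectedComponentsWithStats(m)
    return [(s[i].tolist(),ce[i].round(1).tolist()) for i in range(1,n) if s[i][4]>=amin],l
E
python3 - <<'E'
from h import *
a=imaging.camera("scene");b=imaging.camera("top")
cv2.imwrite("pics/s.png",a["img"][...,::-1]);cv2.imwrite("pics/t.png",b["img"][...,::-1])
for n,c in(("s",a),("t",b)):
    print(n,"cam",ray(c,0,0)[0]); 
    for x in blobs(c,(100,90,40),(130,255,255))[0]:print(x)
s=telemetry.read_state();print(s["time"],s["ee_pos"],s["eef_rot"],s["width"],r.tips_ahead)
E
```

```text
s cam [ 1.05845501 -0.11777278  0.75991263]
([0, 0, 154, 67, 7826], [68.3, 28.3])
([220, 0, 169, 34, 3496], [287.0, 11.3])
([247, 170, 32, 33, 684], [262.9, 189.0])
([338, 210, 29, 22, 466], [352.2, 220.9])
([319, 221, 55, 57, 2147], [345.2, 251.7])
([191, 367, 123, 53, 3124], [255.5, 402.0])
([356, 374, 29, 29, 561], [369.0, 389.6])
([326, 378, 27, 27, 561], [340.4, 389.5])
([148, 397, 28, 23, 479], [160.0, 409.4])
([322, 404, 23, 16, 259], [334.1, 412.6])
([375, 407, 21, 13, 204], [383.7, 413.8])
t cam [0.36202543 0.05159531 1.09493565]
([249, 18, 20, 20, 271], [257.4, 27.0])
([282, 21, 20, 29, 345], [291.8, 36.2])
([301, 36, 87, 51, 2050], [340.9, 63.5])
([248, 43, 22, 19, 273], [258.0, 50.3])
([375, 45, 18, 19, 192], [384.4, 54.4])
([268, 47, 20, 20, 279], [278.0, 57.1])
([397, 74, 21, 21, 289], [408.2, 84.0])
([197, 129, 50, 51, 991], [222.5, 160.4])
([206, 133, 25, 24, 408], [218.8, 145.8])
([255, 235, 35, 34, 874], [271.9, 251.7])
0.1 [ 0.22645358 -0.58241168  0.40404645] [ 9.82855077e-01  1.84378733e-01 -1.43544817e-04 -5.99721500e-04] 0.08700682353610087 0.1822
```

View pics/s.png

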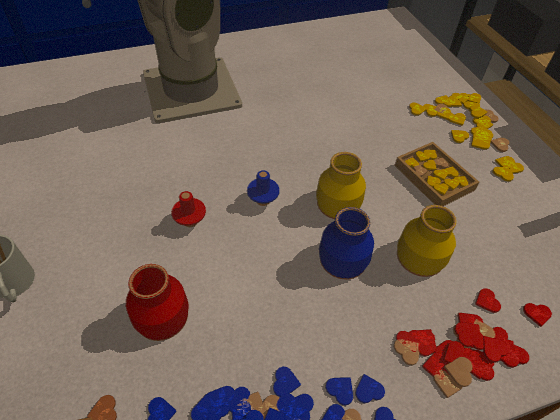

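View pics/t.png

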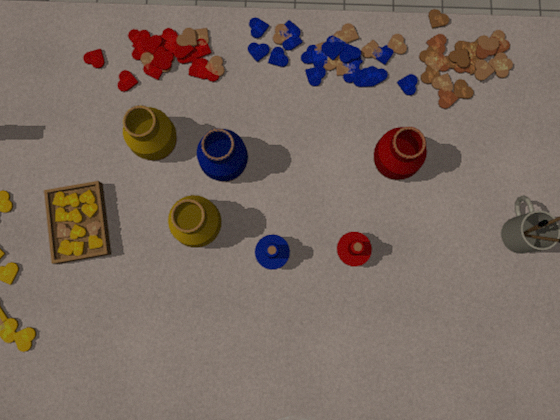

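The stopper candidates in the scene view are blue knob (263,188) and red knob (188,209). The flask candidates are blue (347,245), yellow (342,185) and (427,240), and red (158,300). I choose the blue stopper (top view 272,251) and the blue flask (top view about 219,145). The heart tokens don't matter.

```bash
cat > m.py <<'E'
from h import *
def lip(c,u,v,w,name=None):
    # ellipse of tan pixels in window about u,v
    u,v=int(u),int(v);im=c["img"][v-w:v+w,u-w:u+w]
    hsv=cv2.cvtColor(im,cv2.COLOR_RGB2HSV)
    m=cv2.inRange(hsv,np.array((3,50,70)),np.array((20,200,255)))
    n,l,s,ce=cv2.connectedComponentsWithStats(m);i=1+np.argmax(s[1:,4]);m=(l==i).astype(np.uint8)
    ct=max(cv2.findContours(m,0,1)[0],key=cv2.contourArea)
    e=cv2.fitEllipse(cv2.convexHull(ct));cc=(e[0][0]+u-w,e[0][1]+v-w)
    return cc,e[1],im,m
E
python3 - <<'E'
from m import *
a=imaging.camera("scene");b=imaging.camera("top");out=[]
for n,c,k,f in(("s",a,(263,176),(353,222)),("t",b,(272,251),(218,145))):
    for lab,p,w,z in(("knobtop",k,12,.082),("mouth",f,26,.125)):
        cc,ax,im,m=lip(c,*p,w);print(n,lab,np.round(cc,1),np.round(ax,1),onz(c,*cc,z).round(4))
        out+= [cv2.resize(np.hstack([im[...,::-1],cv2.merge([m*255]*3)]),(360,180),interpolation=0)]
bl,l=blobs(b,(100,90,40),(130,255,255))
for s,ce in bl:
    if abs(ce[0]-272)<4 and abs(ce[1]-251)<6:
        ct=max(cv2.findContours((l==l[int(ce[1])+8,int(ce[0])]).astype(np.uint8),0,1)[0],key=cv2.contourArea)
        e=cv2.fitEllipse(cv2.convexHull(ct));print("collar",e,onz(b,*e[0],.036))
cv2.imwrite("pics/c.png",np.vstack([np.hstack(out[:2]),np.hstack(out[2:])]))
E
```

```text
Traceback (most recent call last):
  File "m.py", line 9, in lip
    e=cv2.fitEllipse(cv2.convexHull(ct));cc=(e[0][0]+u-w,e[0][1]+v-w)
cv2.error: OpenCV(4.12.0) /io/opencv/modules/imgproc/src/shapedescr.cpp:361: error: (-201:Incorrect size of input array) There should be at least 5 points to fit the ellipse in function 'fitEllipseNoDirect'
```

```bash
sed -i 's/e=cv2.fitEllipse(cv2.convexHull(ct));cc/e=cv2.fitEllipse(cv2.convexHull(ct)) if len(cv2.convexHull(ct))>4 else cv2.minAreaRect(ct);cc/' m.py
cat > n.py <<'E'
from m import *
a=imaging.camera("scene");b=imaging.camera("top");out=[]
for n,c,k,f in(("s",a,(263,176),(353,222)),("t",b,(272,251),(218,145))):
    for p in (k,(k[0]+30,k[1]+30)): print("hsv",cv2.cvtColor(c["img"][p[1]-1:p[1]+1,p[0]-1:p[0]+1],cv2.COLOR_RGB2HSV).reshape(-1,3).tolist())
    for lab,p,w,z in(("knobtop",k,12,.082),("mouth",f,26,.125)):
        cc,ax,im,m=lip(c,*p,w);print(n,lab,np.round(cc,1),np.round(ax,1),onz(c,*cc,z).round(4))
        out+= [cv2.resize(np.hstack([im[...,::-1],cv2.merge([m*255]*3)]),(360,180),interpolation=0)]
bl,l=blobs(b,(100,90,40),(130,255,255))
for s,ce in bl:
    if abs(ce[0]-272)<4 and abs(ce[1]-251)<6:
        ct=max(cv2.findContours((l==l[int(ce[1])+8,int(ce[0])]).astype(np.uint8),0,1)[0],key=cv2.contourArea)
        e=cv2.fitEllipse(cv2.convexHull(ct));print("collar",e,onz(b,*e[0],.036))
cv2.imwrite("pics/c.png",np.vstack([np.hstack(out[:2]),np.hstack(out[2:])]))
E
python3 n.py
```

```text
hsv [[15, 144, 136], [14, 142, 138], [15, 152, 141], [15, 151, 144]]
hsv [[17, 53, 91], [15, 54, 94], [16, 47, 93], [14, 55, 93]]
s knobtop [262.5 172. ] [16. 23.] [0.434  0.0731 0.082 ]
s mouth [376.8 221.8] [49.9 81.6] [0.65   0.2183 0.125 ]
hsv [[14, 132, 126], [15, 126, 121], [14, 135, 125], [13, 130, 122]]
hsv [[14, 44, 134], [14, 40, 140], [12, 42, 133], [12, 43, 138]]
t knobtop [271.5 249.5] [7.6 7.6] [0.4394 0.071  0.082 ]
t mouth [217.1 143.5] [31.4 31.8] [0.6317 0.1782 0.125 ]
collar ((271.9516906738281, 251.54385375976562), (34.3882942199707, 34.5111198425293), 178.6074981689453) [0.4388799  0.07090417 0.036     ]
```

View pics/c.png

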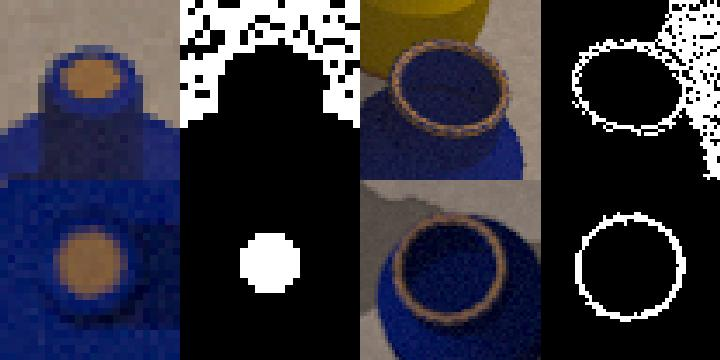

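```bash
sed -i 's/(3,50,70)/(3,85,60)/' m.py; python3 n.py | grep -v hsv
cat >> h.py <<'E'
from scipy.spatial.transform import Rotation as Ro
def delta(xyz):
    s=telemetry.read_state();R=Ro.from_quat(s["eef_rot"]).as_matrix();return (R.T@(np.array(xyz)-s["ee_pos"])*100).round(2)
E
python3 -c "
from h import *
print(delta([.5,-.25,.405]),delta([.4395,.071,.405]),Ro.from_quat(telemetry.read_state()['eef_rot']).as_matrix().round(3))"
```

```text
s knobtop [262.9 173.9] [4.8 6.5] [0.4395 0.0723 0.082 ]
s mouth [347.6 219.9] [24.6 25.7] [0.6306 0.1706 0.125 ]
t knobtop [271.5 249.5] [7.  7.2] [0.4393 0.0711 0.082 ]
t mouth [217.5 143.9] [30.7 31.2] [0.6309 0.1775 0.125 ]
collar ((271.97869873046875, 251.51812744140625), (34.45928955078125, 34.615753173828125), 10.154068946838379) [0.43893197 0.07085235 0.036     ]
[ 3.754e+01 -2.108e+01 -3.000e-02] [ 4.353e+01 -5.319e+01 -3.000e-02] [[ 0.932  0.362 -0.   ]
 [ 0.362 -0.932  0.   ]
 [ 0.    -0.    -1.   ]]
```

Request:
move_arm([
  {"dx":3.75,"dy":-2.1},
  {"dx":3.75,"dy":-2.1},
  {"dx":3.75,"dy":-2.1},
  {"dx":3.75,"dy":-2.1},
  {"dx":3.75,"dy":-2.1},
  {"dx":3.75,"dy":-2.1},
  {"dx":3.75,"dy":-2.1},
  {"dx":3.75,"dy":-2.1},
  {"dx":3.75,"dy":-2.1},
  {"dx":3.75,"dy":-2.1},
], claw=6.5, squeeze=15)

```text
$.steps[0]: bad value
```

Request:
move_arm([
  {"dx":0.75,"dy":-4},
  {"dx":0.75,"dy":-4},
  {"dx":0.75,"dy":-4},
  {"dx":0.75,"dy":-4},
  {"dx":0.75,"dy":-4},
  {"dx":0.75,"dy":-4},
  {"dx":0.75,"dy":-4},
  {"dx":0.75,"dy":-4},
  {"dz":3},
  {"dz":3},
  {},
  {},
])

```text
$.steps[0]: bad value
```

```bash
python3 -c "
from h import *
s=telemetry.read_state();print(s['time'],s['ee_pos'],s['width'],s['ft_force'],delta([.439,.0713,.227]))
c=imaging.camera('wrist');cv2.imwrite('pics/w.png',c['img'][...,::-1]);print(proj(c,[.439,.0713,.082]))"
```

```text
0.4 [ 0.22650507 -0.58250891  0.40464115] 0.08699810739099556 [ 0.01500783 -0.19592579 -0.62739678] [ 43.5  -53.23  17.77]
[-587.78666452 -481.28888991]
```

View pics/w.png

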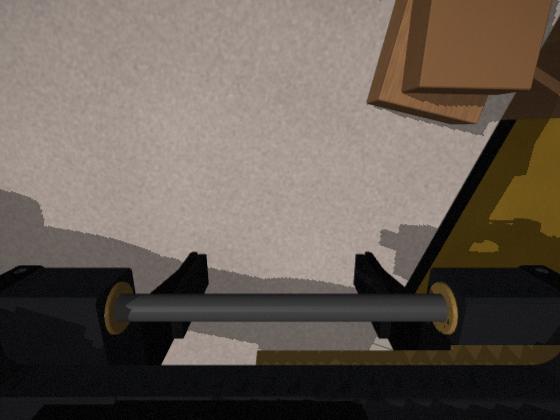

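The wrist view shows the start area, with the gripper at the bottom and wooden blocks at the upper right. The moves were refused, so I'll send full rows.

Request:
move_arm([
  {"dx":3.75,"dy":-2.1,"dz":0,"spin":0},
  {"dx":3.75,"dy":-2.1,"dz":0,"spin":0},
  {"dx":3.75,"dy":-2.1,"dz":0,"spin":0},
  {"dx":3.75,"dy":-2.1,"dz":0,"spin":0},
  {"dx":3.75,"dy":-2.1,"dz":0,"spin":0},
  {"dx":3.75,"dy":-2.1,"dz":0,"spin":0},
  {"dx":3.75,"dy":-2.1,"dz":0,"spin":0},
  {"dx":3.75,"dy":-2.1,"dz":0,"spin":0},
  {"dx":3.75,"dy":-2.1,"dz":0,"spin":0},
  {"dx":3.75,"dy":-2.1,"dz":0,"spin":0},
], claw=6.5, squeeze=15)

```text
time: 1.45
ee_pos: [0.5007, -0.2495, 0.405]
eef_rot: [0.983, 0.184, 0.0, 0.0]
ft_force: [1.2, 0.1, 0.2]
width: 0.0649
grip_force: 0.0
```

Request:
move_arm([
  {"dx":0.75,"dy":-4,"dz":0,"spin":0},
  {"dx":0.75,"dy":-4,"dz":0,"spin":0},
  {"dx":0.75,"dy":-4,"dz":0,"spin":0},
  {"dx":0.75,"dy":-4,"dz":0,"spin":0},
  {"dx":0.75,"dy":-4,"dz":0,"spin":0},
  {"dx":0.75,"dy":-4,"dz":0,"spin":0},
  {"dx":0.75,"dy":-4,"dz":0,"spin":0},
  {"dx":0.75,"dy":-4,"dz":0,"spin":0},
  {"dx":0,"dy":0,"dz":3,"spin":0},
  {"dx":0,"dy":0,"dz":3,"spin":0},
  {"dx":0,"dy":0,"dz":0,"spin":0},
  {"dx":0,"dy":0,"dz":0,"spin":0},
])

```text
time: 2.65
ee_pos: [0.44, 0.069, 0.3453]
eef_rot: [0.983, 0.184, -0.0, -0.0]
ft_force: [-0.5, -0.2, 0.3]
width: 0.0652
grip_force: 0.0
```

```bash
python3 -c "
from h import *
s=telemetry.read_state();print(s['time'],s['ee_pos'],s['width'],s['ft_force'],delta([.439,.0713,.227]))
c=imaging.camera('wrist');cv2.imwrite('pics/w2.png',c['img'][...,::-1]);print(proj(c,[.439,.0713,.082]))"
```

```text
2.65 [0.4399669  0.06900732 0.34534592] 0.06517289074944002 [-0.45461886 -0.24290381  0.28737241] [-0.   -0.25 11.83]
[278.75663103 224.97916982]
```

View pics/w2.png

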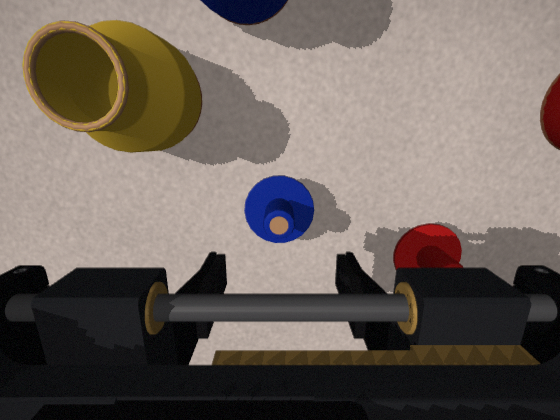

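The wrist view shows the blue knob top at (279,225), exactly where predicted. The red stopper at (428,255) stays outside the fingers. Going down.

Request:
move_arm([
  {"dx":0,"dy":-0.25,"dz":3,"spin":0},
  {"dx":0,"dy":0,"dz":3,"spin":0},
  {"dx":0,"dy":0,"dz":2.5,"spin":0},
  {"dx":0,"dy":0,"dz":2,"spin":0},
  {"dx":0,"dy":0,"dz":1.3,"spin":0},
  {"dx":0,"dy":0,"dz":0,"spin":0},
  {"dx":0,"dy":0,"dz":0,"spin":0},
])

```text
time: 3.4
ee_pos: [0.4396, 0.0715, 0.2279]
eef_rot: [0.983, 0.184, 0.001, 0.0]
ft_force: [0.5, -0.3, 0.9]
width: 0.0649
grip_force: 0.0
```

Request:
move_arm([
  {"dx":0,"dy":0,"dz":0,"spin":0},
  {"dx":0,"dy":0,"dz":0,"spin":0},
  {"dx":0,"dy":0,"dz":0,"spin":0},
  {"dx":0,"dy":0,"dz":0,"spin":0},
  {"dx":0,"dy":0,"dz":0,"spin":0},
  {"dx":0,"dy":0,"dz":0,"spin":0},
  {"dx":0,"dy":0,"dz":0,"spin":0},
  {"dx":0,"dy":0,"dz":0,"spin":0},
], claw=2, squeeze=15)

```text
time: 4.2
ee_pos: [0.439, 0.0714, 0.2267]
eef_rot: [0.983, 0.184, 0.0, 0.0]
ft_force: [0.2, -0.6, 0.3]
width: 0.0274
grip_force: 15.0
```

Request:
move_arm([
  {"dx":0,"dy":0,"dz":-1,"spin":0},
  {"dx":0,"dy":0,"dz":-2.5,"spin":0},
  {"dx":0,"dy":0,"dz":-3,"spin":0},
  {"dx":0,"dy":0,"dz":-3,"spin":0},
  {"dx":0,"dy":0,"dz":-3,"spin":0},
  {"dx":0,"dy":0,"dz":-3,"spin":0},
  {"dx":0,"dy":0,"dz":-1.5,"spin":0},
  {"dx":0,"dy":0,"dz":0,"spin":0},
])

```text
time: 5.0
ee_pos: [0.4392, 0.0718, 0.3992]
eef_rot: [0.983, 0.184, 0.002, 0.0]
ft_force: [0.4, 0.1, -2.2]
width: 0.0279
grip_force: 15.0
```

Request:
move_arm([
  {"dx":1.2,"dy":-0.1,"dz":0,"spin":0},
  {"dx":2.5,"dy":-0.4,"dz":0,"spin":0},
  {"dx":3,"dy":-0.4,"dz":0,"spin":0},
  {"dx":3,"dy":-0.4,"dz":0,"spin":0},
  {"dx":3,"dy":-0.4,"dz":0,"spin":0},
  {"dx":3,"dy":-0.4,"dz":0,"spin":0},
  {"dx":3,"dy":-0.4,"dz":0,"spin":0},
  {"dx":2,"dy":-0.3,"dz":0,"spin":0},
  {"dx":1,"dy":-0.1,"dz":0,"spin":0},
  {"dx":0,"dy":0,"dz":0,"spin":0},
  {"dx":0,"dy":0,"dz":0,"spin":0},
])

```text
time: 6.1
ee_pos: [0.6302, 0.1768, 0.3963]
eef_rot: [0.983, 0.184, -0.001, 0.0]
ft_force: [-1.0, 0.0, -0.7]
width: 0.0276
grip_force: 15.0
```

Run:
```python
from m import *
s=telemetry.read_state();print(s['time'],s['ee_pos'],s['width'],s['ft_force'],delta([.631,.1775,.405]))
P={}
for n in("wrist","scene","top"):
    c=P[n]=imaging.camera(n);print(n,proj(c,[.631,.1775,.125]),proj(c,[.631,.1775,.26]))
cv2.imwrite("pics/v.png",np.vstack([np.hstack([P["wrist"]["img"][40:340,130:430],P["scene"]["img"][60:360,200:500]])])[...,::-1])
```

```text
6.1 [0.63015168 0.17679771 0.39627599] 0.027561989296849967 [-1.01448234  0.04846822 -0.6702079 ] [ 0.1  -0.03 -0.87]
wrist [281.2072223  220.67387643] [281.6113627  312.53166775]
scene [351.25815345 219.14421395] [364.03753894 165.50957213]
top [217.45600581 143.8575635 ] [207.78710387 121.300822  ]
```

View pics/v.png

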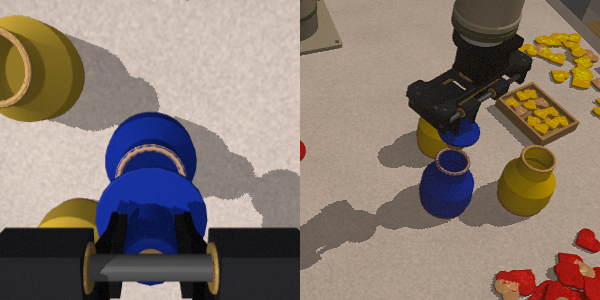

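The wrist crop shows the collar centred at about column 282 and the rim arc on the same column. In the scene crop the rim is at about (352,220), matching the prediction of (351,219). I'll quickly check the rim fit, then lower.

Run:
```python
from m import *
c=imaging.camera("scene")
cc,ax,im,m=lip(c,352,221,19);print(cc,ax,m.sum(),onz(c,*cc,.125))
ys,xs=np.nonzero(m);e=cv2.fitEllipse(np.c_[xs,ys].astype(np.float32));print(e,onz(c,e[0][0]+333,e[0][1]+202,.125))
# collar in scene: blue above flask
hsv=cv2.cvtColor(c["img"],cv2.COLOR_RGB2HSV);m=cv2.inRange(hsv,np.array((100,90,40)),np.array((130,255,255)))
m[:170]=0;m[207:]=0;m[:,:320]=0;m[:,400:]=0
n,l,s,ce=cv2.connectedComponentsWithStats(m);print(s[1:].tolist())
zc=telemetry.read_state()["ee_pos"][2]-.227+.030
q=[proj(c,[.6302+.035*np.cos(a),.1768+.035*np.sin(a),zc+h]) for a in np.linspace(0,6.28,60) for h in(0,.006)]
print("expected collar bbox",np.min(q,0),np.max(q,0))
```

```text
(351.9622802734375, 219.066312789917) (29.92223358154297, 35.37702178955078) 178 [0.63121242 0.17877246 0.125     ]
((19.147939682006836, 18.012388229370117), (25.694955825805664, 32.233184814453125), 106.98699951171875) [0.63326455 0.17820202 0.125     ]
[[338, 176, 42, 31, 693]]
expected collar bbox [336.14309622 173.01734389] [379.3960051 207.2010307]
```

Request:
move_arm([
  {"dx":0.1,"dy":-0.05,"dz":1,"spin":0},
  {"dx":0,"dy":0,"dz":1.5,"spin":0},
  {"dx":0,"dy":0,"dz":1,"spin":0},
  {"dx":0,"dy":0,"dz":0.5,"spin":0},
  {"dx":0,"dy":0,"dz":0,"spin":0},
  {"dx":0,"dy":0,"dz":0,"spin":0},
])

```text
time: 6.9
ee_pos: [0.6315, 0.1779, 0.3569]
eef_rot: [0.983, 0.184, 0.0, -0.0]
ft_force: [-0.6, 0.1, -0.9]
width: 0.0279
grip_force: 15.0
```

Request:
move_arm([
  {"dx":0,"dy":0,"dz":0.4,"spin":0},
  {"dx":0,"dy":0,"dz":0.4,"spin":0},
  {"dx":0,"dy":0,"dz":0.4,"spin":0},
  {"dx":0,"dy":0,"dz":0,"spin":0},
])

```text
time: 7.3
ee_pos: [0.6313, 0.1778, 0.3439]
eef_rot: [0.983, 0.184, -0.001, 0.0]
ft_force: [1.0, -0.4, -1.6]
width: 0.0274
grip_force: 15.0
```

Request:
move_arm([
  {"dx":0,"dy":0,"dz":0.4,"spin":0},
  {"dx":0,"dy":0,"dz":0.4,"spin":0},
  {"dx":0,"dy":0,"dz":0.4,"spin":0},
  {"dx":0,"dy":0,"dz":0.4,"spin":0},
  {"dx":0,"dy":0,"dz":0.2,"spin":0},
  {"dx":0,"dy":0,"dz":0,"spin":0},
  {"dx":0,"dy":0,"dz":0,"spin":0},
])

```text
time: 8.0
ee_pos: [0.6315, 0.1779, 0.3268]
eef_rot: [0.983, 0.184, 0.0, 0.0]
ft_force: [0.3, 0.2, -1.8]
width: 0.0274
grip_force: 15.0
```

Request:
move_arm([
  {"dx":0,"dy":0,"dz":0.15,"spin":0},
  {"dx":0,"dy":0,"dz":0,"spin":0},
])

```text
time: 8.2
ee_pos: [0.6315, 0.1779, 0.3252]
eef_rot: [0.983, 0.184, -0.0, 0.0]
ft_force: [0.2, 0.5, -0.6]
width: 0.0277
grip_force: 15.0
```

Request:
move_arm([
  {"dx":0,"dy":0,"dz":0.15,"spin":0},
  {"dx":0,"dy":0,"dz":0,"spin":0},
])

```text
time: 8.4
ee_pos: [0.6314, 0.1779, 0.3235]
eef_rot: [0.983, 0.184, -0.0, 0.0]
ft_force: [0.7, 0.2, -1.0]
width: 0.0277
grip_force: 15.0
```

Request:
move_arm([
  {"dx":0,"dy":0,"dz":0.15,"spin":0},
  {"dx":0,"dy":0,"dz":0,"spin":0},
])

```text
time: 8.6
ee_pos: [0.6315, 0.1779, 0.3221]
eef_rot: [0.983, 0.184, -0.0, 0.0]
ft_force: [-0.7, 0.4, -1.5]
width: 0.0275
grip_force: 15.0
```

Request:
move_arm([
  {"dx":0,"dy":0,"dz":0.1,"spin":0},
  {"dx":0,"dy":0,"dz":0,"spin":0},
])

```text
time: 8.8
ee_pos: [0.6316, 0.1779, 0.3218]
eef_rot: [0.983, 0.184, 0.0, 0.0]
ft_force: [-0.1, -0.5, 3.5]
width: 0.0277
grip_force: 15.0
```

Contact: fz rose to 3.5 N at the expected seating height. I'll open slightly to release, then look.

Request:
move_arm([
  {"dx":0,"dy":0,"dz":0,"spin":0},
  {"dx":0,"dy":0,"dz":0,"spin":0},
  {"dx":0,"dy":0,"dz":0,"spin":0},
  {"dx":0,"dy":0,"dz":0,"spin":0},
], claw=5.5)

```text
time: 9.2
ee_pos: [0.6314, 0.1779, 0.3211]
eef_rot: [0.983, 0.184, -0.0, 0.0]
ft_force: [-0.3, -1.1, -0.7]
width: 0.0506
grip_force: 0.0
```

Request:
move_arm([
  {"dx":0,"dy":0,"dz":-0.5,"spin":0},
  {"dx":0,"dy":0,"dz":-1.5,"spin":0},
  {"dx":0,"dy":0,"dz":-2,"spin":0},
  {"dx":0,"dy":0,"dz":-2,"spin":0},
  {"dx":0,"dy":0,"dz":-2,"spin":0},
  {"dx":0,"dy":0,"dz":-2,"spin":0},
  {"dx":-3,"dy":0,"dz":0,"spin":0},
  {"dx":-4,"dy":0,"dz":0,"spin":0},
  {"dx":-4,"dy":0,"dz":0,"spin":0},
  {"dx":-4,"dy":0,"dz":0,"spin":0},
  {"dx":0,"dy":0,"dz":0,"spin":0},
  {"dx":0,"dy":0,"dz":0,"spin":0},
])

```text
time: 10.4
ee_pos: [0.4913, 0.1235, 0.4229]
eef_rot: [0.983, 0.184, 0.001, 0.001]
ft_force: [0.0, 0.6, 0.3]
width: 0.055
grip_force: 0.0
```

Run:
```python
from m import *
a=imaging.camera("scene");b=imaging.camera("top");kt=[.6315,.1778,.177]
for c in(a,b):
    p=proj(c,kt);cc,ax,im,m=lip(c,*p,9);print("knobtop expected",p,"seen",cc,ax,m.sum(),onz(c,*cc,.177))
pa,pb=[proj(c,[.6315,.1778,.12]).astype(int) for c in(a,b)]
cr=[cv2.resize(c["img"][p[1]-45:p[1]+45,p[0]-45:p[0]+45],(360,360)) for c,p in((a,pa),(b,pb))]
cv2.imwrite("pics/f.png",np.hstack(cr)[...,::-1]);print(telemetry.read_state()["ft_force"])
```

```text
knobtop expected [356.06095191 200.36376979] seen (357.0023899078369, 200.42925930023193) (6.407295227050781, 8.461400985717773) 47 [0.63210615 0.17926403 0.177     ]Traceback (most recent call last):
  File "<stdin>", line 4, in <module>
  File "m.py", line 7, in lip
    n,l,s,ce=cv2.connectedComponentsWithStats(m);i=1+np.argmax(s[1:,4]);m=(l==i).astype(np.uint8)
                                                     ~~~~~~~~~^^^^^^^^^
    return _wrapfunc(a, 'argmax', axis=axis, out=out, **kwds)
    return bound(*args, **kwds)
ValueError: attempt to get argmax of an empty sequence
```

The knob top in the scene view is within about 2 mm of where it should be. The arm hides the top view, so one last look uses the scene camera only.

Run:
```python
from m import *
a=imaging.camera("scene");cv2.imwrite("pics/f.png",cv2.resize(a["img"][160:300,270:430],(640,560))[...,::-1])
```

```text
(no output)
```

View pics/f.png

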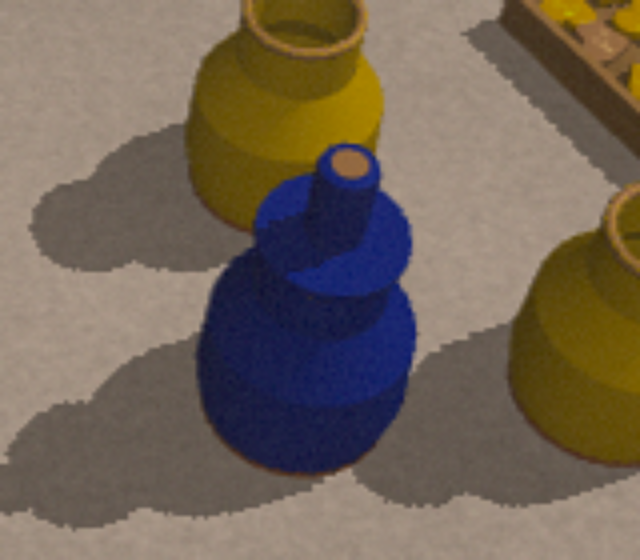

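The stopper sits level, with its collar on the rim and the knob top at crop pixel (350,162). The flask is upright and the robot is clear of it.

```bash
python3 -c "
from h import *
print(job.close_job())"
```

```text
the job is handed in; nothing more can be done
None
```

The blue stopper is seated in the blue flask with its collar on the rim, the arm never went near the red flask or red stopper, and the job is handed in; it returned no verdict.

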